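Set out the gilder's bench: fill the finial tray, stack the empty one, place tin and jar

TASK

Move the lone finial from the middle tray into the free pocket of the tray that already holds two, so that all three stand upright in it, and stack the emptied tray squarely on the pile of empty trays, lengthways like them. In the space it leaves, stand the round tin midway between the filled tray and the pile, level with their middles. Stand the square jar straight behind the tin (away from the robot, in line with the trays' length), about 2 cm clear of it.

Things in the scene. Friction and masses are not known exactly. Their poses are not given: they have to be found in the camera images.
- keep_tray: Tray to be filled: white, fixed, 154 long (x, roughly away from the robot) x 54 wide (y) x 20 mm high, walls, dividers and floor 4 mm. Three 46 x 46 mm pockets along x, centred at -50, 0 and +50 mm; finials stand in the end ones, the middle one is free. Origin: centre of the underside, on the bench. The pile of empties lies parallel, centre about 220 mm away, left or right, the spare tray between.
- empties: Pile of two empty trays like the others, 154 (x, roughly away from the robot) x 54 (y) x 40 mm high together, fixed to the bench. Origin: centre of the underside, on the bench. The emptied tray goes on its flat rim, 40 mm above the bench; trays do not nest but rest on the rim.
- spare_tray_mid (a point): Centre (half-way up) of the loose middle tray, between the other two: 154 (x) x 54 (y) x 20 mm, 160 g, same pockets as the others; holds one finial at the start, in its near pocket (50 mm from the centre towards the robot). It can be gripped from above across its 54 mm width at the middle.
- finial_mid (a point): Centre (half-way up) of the lone finial in the middle tray: turned pale wood, upright, 74 mm tall, foot 30 mm across, straight body 28 mm across from 24 to 52 mm above the foot, narrower knob on top, 40 g. It stands on the 4 mm tray floor, so this point is 41 mm above the bench and its top 58 mm above the rim. z is its own axis.
- near_finial_mid (a point): Centre (half-way up) of the like finial standing in the near pocket of the tray to be filled; stays there.
- far_finial_mid (a point): Centre (half-way up) of the like finial standing in the far pocket of the tray to be filled; stays there.
- tin_mid (a point): Centre (half-way up) of the round steel tin, upright, closed, 51 mm across its ribs, 58 mm tall, 160 g, standing on the bench at one side. z is its own axis.
- jar_mid (a point): Centre (half-way up) of the square amber glass jar, upright, body 40 x 40 mm (faces along its x and y) and 54 mm tall, with a round white cap 30 mm across on top, 76 mm tall in all (this point is 38 mm above its foot), 150 g, standing on the bench at the other side. z is its own axis.
Mind the look-alikes: they are no part of the job. Leave any turquoise look-alike of the part that bears spare_tray_mid alone.

How it is judged:
At the end, for the whole second after the job is handed in: Three finials upright in the filled tray, one per pocket; emptied tray flat on the pile within 12 mm sideways, 15 lengthways, 0.15 rad; tin upright within 12 mm of midway, 25 mm of level; jar upright behind it, centres 47-95 mm apart, within 30 mm of the mid line; all released, at rest (x of finial_mid in the frame of keep_tray between -0.013 and 0.013 m and y of finial_mid in the frame of keep_tray between -0.013 and 0.013 m and z of finial_mid in the frame of keep_tray between 0.036 and 0.046 m and angle between each of finial_mid, near_finial_mid, far_finial_mid's own z axis and vertical below 0.15 rad and x of near_finial_mid in the frame of keep_tray between -0.063 and -0.037 m and y of near_finial_mid in the frame of keep_tray between -0.013 and 0.013 m and z of near_finial_mid in the frame of keep_tray between 0.036 and 0.046 m and x of far_finial_mid in the frame of keep_tray between 0.037 and 0.063 m and y of far_finial_mid in the frame of keep_tray between -0.013 and 0.013 m and z of far_finial_mid in the frame of keep_tray between 0.036 and 0.046 m and x of spare_tray_mid in the frame of empties between -0.015 and 0.015 m and y of spare_tray_mid in the frame of empties between -0.012 and 0.012 m and z of spare_tray_mid in the frame of empties between 0.046 and 0.054 m and angle between the x axis of spare_tray_mid and the x axis of empties, either way round below 0.15 rad and angle between spare_tray_mid's own z axis and vertical below 0.06 rad and x of tin_mid in the frame of keep_tray between -0.025 and 0.025 m and (y of tin_mid in the frame of keep_tray between 0.095 and 0.125 m or y of tin_mid in the frame of keep_tray between -0.125 and -0.095 m) and horizontal distance between tin_mid and keep_tray below 0.13 m and x of jar_mid in the frame of keep_tray between 0.025 and 0.12 m and (y of jar_mid in the frame of keep_tray between 0.08 and 0.14 m or y of jar_mid in the frame of keep_tray between -0.14 and -0.08 m) and horizontal distance between jar_mid and keep_tray below 0.2 m and x of tin_mid in the frame of empties between -0.025 and 0.025 m and (y of tin_mid in the frame of empties between 0.095 and 0.125 m or y of tin_mid in the frame of empties between -0.125 and -0.095 m) and horizontal distance between tin_mid and empties below 0.13 m and x of jar_mid in the frame of empties between 0.025 and 0.12 m and (y of jar_mid in the frame of empties between 0.08 and 0.14 m or y of jar_mid in the frame of empties between -0.14 and -0.08 m) and horizontal distance between jar_mid and empties below 0.2 m and height (world z) of tin_mid between 0.025 and 0.033 m and angle between each of tin_mid, jar_mid's own z axis and vertical below 0.1 rad and horizontal distance between jar_mid and tin_mid between 0.047 and 0.095 m and height (world z) of jar_mid between 0.034 and 0.042 m and linear speed of each of finial, spare_tray, tin, jar below 0.02 m/s); the robot touches nothing.
It also fails if it takes over 96 s, if anything falls off the work surface, if the arm or the gripper's body presses on something with over 40 N, if the wrist force passes 120 N, or if a joint passes its speed limit or range.

ROBOT

A 7-joint arm with a two-finger parallel gripper is mounted at the origin on the work surface. World frame = base frame: x ahead of the robot, y to its left, z up, the work surface at z = 0. Lengths are in m, angles in rad, forces in N, time in s.
With the tool pointing down it reaches from about 0.4 to 0.85 m from the base axis. Payload 10.4 kg.
Tool frame: the origin (TCP) lies at the centre of the arm's flange, where the gripper is bolted on; the fingertips stand 182 mm ahead of it and the grasp point (between the pads) lies 164 mm ahead of it; z points along the fingers, y is the line along which they close (so a half turn about z gives the same grasp; the last joint's range is limited). The gripper opens to 87 mm and grips with 3 to 60 N. Pads are 19 mm wide; open, the fingers measure 117 mm over their backs; the gripper's body (75 mm by 190 mm) begins 51 mm behind the grasp point.
Start: joints at [1.186, 0.332, -0.065, 1.46, 0.022, 1.35, -0.088], TCP at [0.221, -0.585, 0.405] pointing down, gripper open.
Joint ranges: [-2.6, 2.6], [-0.5, 2.12], [-1.47, 1.34], [0.16, 2.42], [-1.27, 4.41], [0.06, 2.06], [-2.6, 2.6]. Speed limits (rad/s): [2.22, 2.22, 2.79, 2.79, 3.14, 3.14, 3.14].

INTERFACE

Orientations are given as a unit quaternion [x, y, z, w].
In Python, from bench import r, eyes, job gives the robot as it stands. The module is installed in compiled form; this text tells all that it offers.
- The arm moves only by the shell command python3 -m inch 'ROWS' [OPENING] [FORCE]. ROWS is JSON, a list of rows, each a list of 6 numbers: the shift along the tool's x, y, z normalised to -1 to 1, where 1 is 4 cm, then the turn, a rotation vector about the tool's x, y, z normalised to -1 to 1, where 1 is 0.12 rad. In form: [[x, y, z, wx, wy, wz], ...]. A call has exactly 5 rows; each row shifts and turns the commanded pose from where the row before left it, along the tool's axes as they then stand; what a row does not reach is not made up. A row lasts 1/12 s, in which the tool goes at most 41.7 mm and 7.16 degrees, less where a joint would pass 70% of its speed; a pose out of reach is approached as far as the arm can. A call with a number of a shift or a turn outside -1 to 1 is refused whole. A call with a gripper value outside its range is refused whole. OPENING is the gripper command: -1 is shut, 1 is fully open, values between are in proportion, set as the call begins (- or left out, the last holds). The fingers move at their own pace and stop on an object; FORCE is the grip in N (left out, the last holds). Time passes only in rows, so rows that do not move let the fingers close, or fill a call up. It gives the time, the measured TCP pose, the force, the opening and the grip force at its end, in the units of the state.
- r.read_state(): the state, without advancing time (a new reading comes with each control period).
- eyes.camera(name): name is "side" or "top"; returns a dict with "pixels" (384x512x3 uint8, red, green, blue), "fx", "fy", "cx", "cy" (pixels), "extrinsics" (4x4, takes a point from camera to world coordinates). Camera axes: x right, y down, z forward; pixel columns grow to the right and rows downward; lengths in m; the calibration is good to about 2 mm. A picture is of the moment at which its call begins. There is no depth.
- job.close_job(): hands the job in; it is judged then, once.
The state is a dict: "time": time; "joint_positions": joint angles; "joint_vel": joint speeds; "joint_torque": joint torques, N m; "ee_pos": TCP position; "eef_rot": TCP orientation; "ft_force": force on the tool from outside, world axes, zero at the start; "torque": the same for the moment, N m; "width": finger opening in m; "grip_force": force on a finger pad.
Only numpy, scipy, OpenCV 4.12 (cv2) and the standard library are available. Lean on these libraries where they do the work, as an engineer would, in place of code of your own. Each camera call takes 0.05 s, during which the arm holds its last target. There are 200 camera calls.

## Working session

There is one attempt and no reset: what is moved stays moved. The work goes in short steps, Python scripts to look and compute and a shell command to move; the robot and the scene stay as the last step left them, time stands still between calls to the robot, and variables do not carry over. Pictures are saved under pics/ and viewed, at most 14 in all, crops included, and the job is handed in when it is done.

```bash
mkdir -p pics; python3 - <<'E'
from bench import r,eyes,job
import cv2,numpy as np
s=r.read_state();print(s['time'],s['ee_pos'],s['eef_rot'],s['width'])
for n in('top','side'):
    c=eyes.camera(n);cv2.imwrite(f'pics/{n}0.png',cv2.cvtColor(cv2.resize(c['pixels'],(800,600),interpolation=cv2.INTER_CUBIC),cv2.COLOR_RGB2BGR))
    print(n,c['fx'],c['fy'],c['cx'],c['cy'],np.round(c['extrinsics'],4).tolist())
E
```

```text
0.0 [ 0.22118793 -0.58442389  0.40396526] [ 9.83679350e-01  1.79929040e-01 -1.59373015e-04 -6.72601508e-04] 0.0871783801271191
top 369.17260005430967 369.17260005430967 257.12683978807263 187.3911442355335 [[-0.0166, -0.9946, 0.102, 0.4323], [-0.9997, 0.0184, 0.0164, -0.0154], [-0.0182, -0.1017, -0.9946, 0.8344], [0.0, 0.0, 0.0, 1.0]]
side 480.50714415428536 480.50714415428536 249.6213553475355 190.94589620498175 [[-0.9761, -0.1679, 0.1381, 0.3398], [-0.2173, 0.7668, -0.604, 0.6218], [-0.0045, -0.6196, -0.7849, 0.8517], [0.0, 0.0, 0.0, 1.0]]
```

View pics/top0.png

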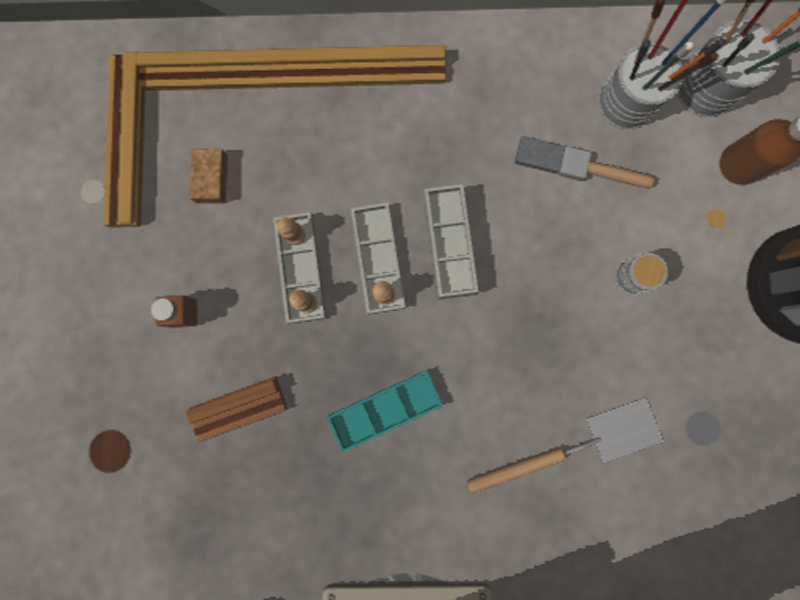

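View pics/side0.png

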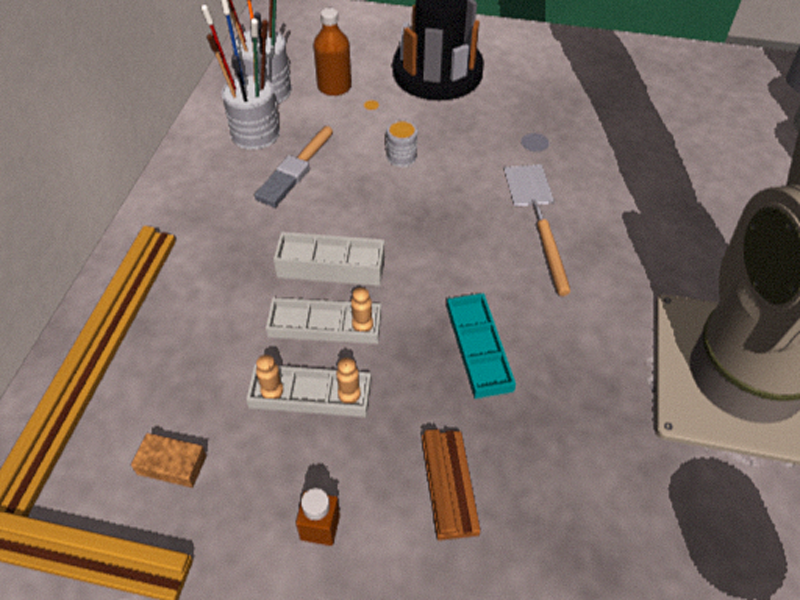

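The top view shows, from left to right:
- Jar at (170,310).
- Keep tray with two finials at (300,267).
- White spare tray at (379,258), with its finial at (382,292).
- Pile at (451,240).
- Tin at (645,271).

There are two candidates for the spare tray. The white one at (379,258) lies between the keep tray and the pile and holds one finial, so it fits. The turquoise one at (385,410) is the look-alike, so I leave it. The crop below confirms this and also gives the measurement.

```bash
cat >h.py <<'E'
from bench import r,eyes,job
import cv2,numpy as np
def P(c,p):
    E=c['extrinsics'];q=np.linalg.inv(E)@np.append(p,1);return np.array([c['fx']*q[0]/q[2]+c['cx'],c['fy']*q[1]/q[2]+c['cy']])
def rect(c,z,x1,x0,y1,y0,s):  # rectified: row down=-x, col right=-y ; s px per m
    W,H=int((y1-y0)*s),int((x1-x0)*s)
    src=np.float32([P(c,[x,y,z]) for x,y in((x1,y1),(x1,y0),(x0,y0),(x0,y1))])
    M=cv2.getPerspectiveTransform(src,np.float32([[0,0],[W,0],[W,H],[0,H]]))
    return cv2.cvtColor(cv2.warpPerspective(c['pixels'],M,(W,H),flags=cv2.INTER_CUBIC),cv2.COLOR_RGB2BGR)
def tri(obs): # [(cam,u,v)...] native px
    A=[];b=[]
    for c,u,v in obs:
        E=c['extrinsics'];d=E[:3,:3]@[(u-c['cx'])/c['fx'],(v-c['cy'])/c['fy'],1];d/=np.linalg.norm(d)
        Q=np.eye(3)-np.outer(d,d);A.append(Q);b.append(Q@E[:3,3])
    return np.linalg.lstsq(np.vstack(A),np.hstack(b),rcond=None)[0]
def onz(c,u,v,z):
    E=c['extrinsics'];d=E[:3,:3]@[(u-c['cx'])/c['fx'],(v-c['cy'])/c['fy'],1];return E[:3,3]+d*(z-E[2,3])/d[2]
E
python3 - <<'E'
from h import *
t=eyes.camera('top');s=eyes.camera('side')
im=rect(t,.02,.62,.35,.2,-.15,2000)
for i in range(0,8): 
    cv2.putText(im,'%.2f'%(.2-.05*i),(i*100,12),0,.4,(0,0,255));cv2.line(im,(i*100,0),(i*100,540),(0,0,255),1) if i<7 else 0
for i in range(1,6): cv2.line(im,(0,40+(i-1)*100),(700,40+(i-1)*100),(0,0,255),1)
cv2.imwrite('pics/rect.png',im)
k=.64
for n,a,b,z in(('jarcap',(162,309),(315,503),.076),('tin',(649,270),(402,130),.058),('finknob lone',(382,288),(361,295),.075),('near',(301,296),(347,366),.075),('far',(288,227),(266,363),.075)):
    print(n,np.round(onz(t,a[0]*k,a[1]*k,z),4),np.round(onz(s,b[0]*k,b[1]*k,z),4))
hsv=cv2.cvtColor(t['pixels'],cv2.COLOR_RGB2HSV)
m=((hsv[...,1]<45)&(hsv[...,2]>135)).astype(np.uint8);m[:, :160]=0;m[:,330:]=0;m[:100]=0;m[215:]=0
m=cv2.morphologyEx(m,cv2.MORPH_CLOSE,np.ones((3,3)))
for cn in cv2.findContours(m,0,2)[0]:
    if cv2.contourArea(cn)<500: continue
    for z in(.02,.04):
        w=np.float32([onz(t,*p[0],z)[:2] for p in cn]);print(z,cv2.minAreaRect(w))
E
```

```text
jarcap [0.4943 0.3159 0.076 ] [0.4944 0.3181 0.076 ]
tin [ 0.5366 -0.3364  0.058 ] [ 0.5366 -0.3357  0.058 ]
finknob lone [0.517  0.0232 0.075 ] [0.5153 0.0268 0.075 ]
near [0.5083 0.1309 0.075 ] [0.5052 0.139  0.075 ]
far [0.6018 0.1486 0.075 ] [0.6041 0.1562 0.075 ]
0.02 ((0.5569185018539429, 0.14673326909542084), (0.15406617522239685, 0.054229576140642166), 7.43245267868042)
0.04 ((0.5538567900657654, 0.14275169372558594), (0.15028244256973267, 0.052897755056619644), 7.432460308074951)
0.02 ((0.568580687046051, 0.03298920392990112), (0.15400132536888123, 0.05486221984028816), 8.21469497680664)
0.04 ((0.5652326345443726, 0.03180105239152908), (0.1502191722393036, 0.05351486802101135), 8.21469783782959)
0.02 ((0.5918887853622437, -0.0727844089269638), (0.15770985186100006, 0.05575740337371826), 6.119883060455322)
0.04 ((0.5879682302474976, -0.07137487083673477), (0.15383663773536682, 0.05438806116580963), 6.119884490966797)
```

View pics/rect.png

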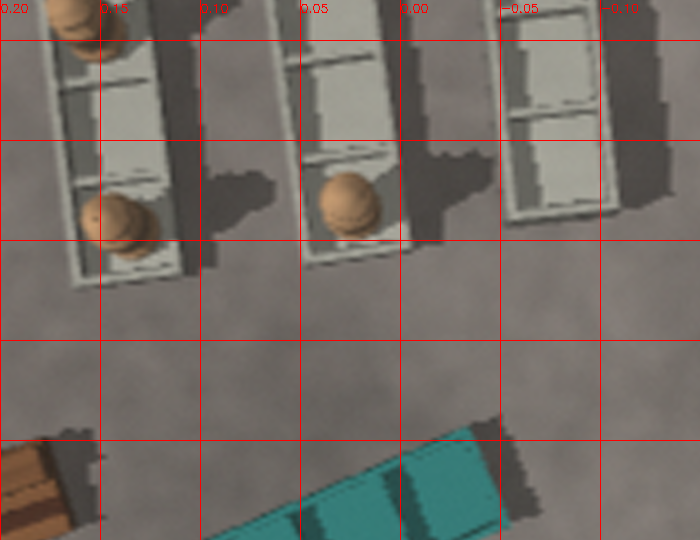

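The crop confirms it: the white tray at x≈0.569, y≈0.033 holds one finial, at crop pixel (350,203), with the keep tray to its left and the empty pile to its right. Next I rotate the tool and go to the lone finial.

```bash
cat >>h.py <<'E'
from scipy.spatial.transform import Rotation as Ro
def d(x,y,zg,yaw=None):
    s=r.read_state();R=Ro.from_quat(s['eef_rot']).as_matrix();yw=np.arctan2(R[1,0],R[0,0])
    G=np.array(s['ee_pos'])+R@[0,0,.164]
    tilt=R.T@np.cross(R[:,2],[0,0,-1])
    v=R.T@(np.array([x,y,zg])-G)
    print('t%.2f'%s['time'],'grasp',np.round(G,4),'yaw %.3f'%yw,'shift units',np.round(v/.04,2),'turn',np.round(np.append(tilt[:2],0 if yaw is None else yw-yaw)/.12,2),'w%.4f gf%.1f F%s'%(s['width'],s['grip_force'],np.round(s['ft_force'],1)))
E
python3 -m inch '[[0,0,0,0,0,0.7],[0,0,0,0,0,0.7],[0,0,0,0,0,0.55],[0,0,0,0,0,0],[0,0,0,0,0,0]]' 1
python3 -c "
from h import *
d(.5185,.026,.24,.134)
t=eyes.camera('top')['pixels'];h=cv2.cvtColor(t,cv2.COLOR_RGB2HSV)[150:240,90:140]
cv2.imwrite('pics/jar.png',cv2.resize(cv2.cvtColor(t[170:230,85:165],cv2.COLOR_RGB2BGR),None,fx=8,fy=8,interpolation=2))"
```

```text
time: 0.62
ee_pos: [0.2213, -0.5845, 0.4046]
eef_rot: [0.998, 0.065, -0.0, -0.0]
ft_force: [1.2, -0.1, 0.3]
width: 0.087
grip_force: 0.0
t0.62 grasp [ 0.2213 -0.5845  0.2406] yaw 0.130 shift units [  9.35 -14.17   0.02] turn [-0.    0.   -0.03] w0.0870 gf0.0 F[ 1.2 -0.1  0.3]
```

View pics/jar.png

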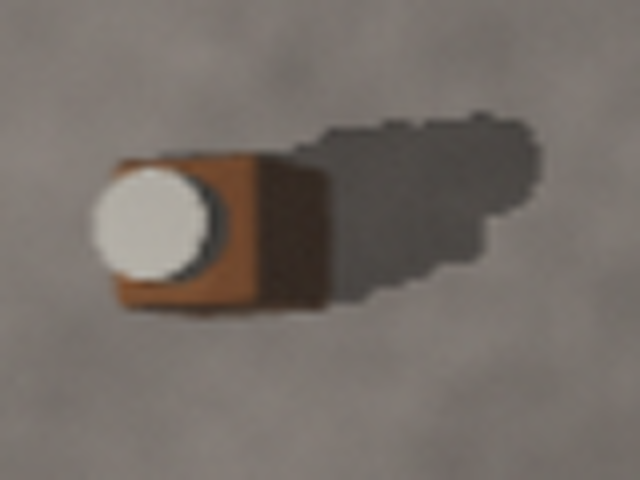

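The jar, at crop pixel (185,230), is almost square to the world axes (yaw ≈ 0.02). Now the transit.

```bash

for i in 1 ; do
python3 -m inch '[[0.47,-0.71,0,0,0,0],[0.47,-0.71,0,0,0,0],[0.47,-0.71,0,0,0,0],[0.47,-0.71,0,0,0,0],[0.47,-0.71,0,0,0,0]]' >/dev/null
python3 -m inch '[[0.47,-0.71,0,0,0,0],[0.47,-0.71,0,0,0,0],[0.47,-0.71,0,0,0,0],[0.47,-0.71,0,0,0,0],[0.47,-0.71,0,0,0,0]]' >/dev/null
python3 -m inch '[[0.47,-0.71,0,0,0,0],[0.47,-0.71,0,0,0,0],[0.47,-0.71,0,0,0,0],[0.47,-0.71,0,0,0,0],[0.47,-0.71,0,0,0,0]]' >/dev/null
python3 -m inch '[[0.47,-0.71,0,0,0,0],[0.47,-0.71,0,0,0,0],[0.47,-0.71,0,0,0,0],[0.47,-0.71,0,0,0,0],[0,0,0,0,0,0]]' >/dev/null
done; python3 -c "
from h import *
d(.5185,.026,.045,.134)"
```

```text
t2.33 grasp [0.5083 0.0032 0.241 ] yaw 0.138 shift units [ 0.32 -0.52  4.9 ] turn [-0.02 -0.02  0.03] w0.0870 gf0.0 F[-0.3  0.8  0.1]
```

```bash

python3 -m inch '[[0.32,-0.52,0,0,0,0],[0,0,0.7,0,0,0],[0,0,0.7,0,0,0],[0,0,0.7,0,0,0],[0,0,0,0,0,0]]' 0.4 >/dev/null
python3 -c "
from h import *
d(.5185,.026,.045,.134)
c=eyes.camera('side');cv2.imwrite('pics/s1.png',cv2.cvtColor(cv2.resize(c['pixels'][120:300,120:360],(800,600),interpolation=2),4))"
```

```text
t2.75 grasp [0.5139 0.018  0.152 ] yaw 0.130 shift units [ 0.16 -0.18  2.67] turn [-0.01  0.06 -0.03] w0.0638 gf0.0 F[-1.1  0.2 -1.7]
```

View pics/s1.png

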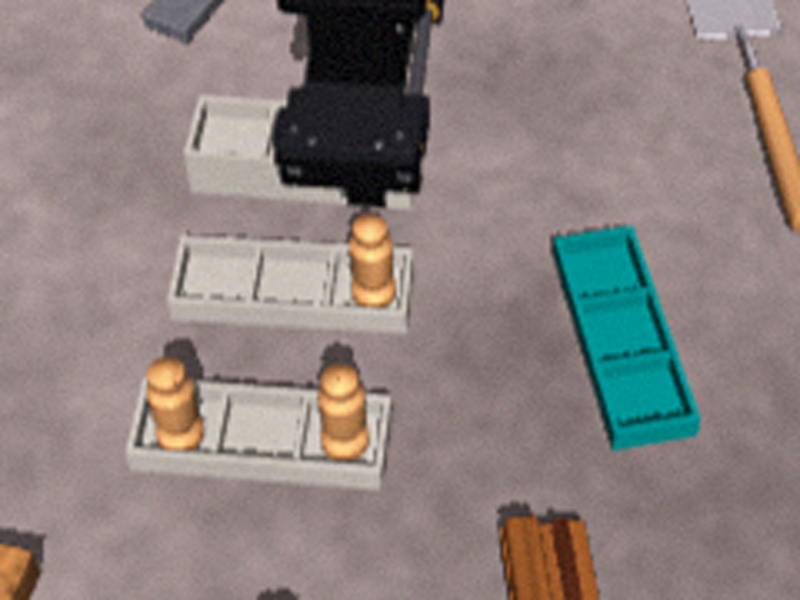

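The gripper sits above the lone finial (370,260), a little to its right, as the residual also says. I correct and go down.

```bash

python3 -m inch '[[0.16,-0.18,0,0,0.05,0],[0,0,0.5,0,0,0],[0,0,0.5,0,0,0],[0,0,0,0,0,0],[0,0,0,0,0,0]]' >/dev/null
python3 -c "
from h import *
d(.5185,.026,.045,.134)"
```

```text
t3.22 grasp [0.5242 0.027  0.1181] yaw 0.128 shift units [-0.16  0.01  1.83] turn [-0.   -0.06 -0.05] w0.0607 gf0.0 F[ 0.1 -0.4  0.7]
```

```bash

python3 -m inch '[[-0.14,0,0.5,0,0,0],[0,0,0.5,0,0,0],[0,0,0.5,0,0,0],[0,0,0.33,0,0,0],[0,0,0,0,0,0]]' >/dev/null
python3 -m inch '[[0,0,0,0,0,0],[0,0,0,0,0,0],[0,0,0,0,0,0],[0,0,0,0,0,0],[0,0,0,0,0,0]]' >/dev/null
python3 -c "
from h import *
d(.5185,.026,.045,.134)"
```

```text
t4.05 grasp [0.5188 0.0259 0.0443] yaw 0.128 shift units [-0.01 -0.   -0.02] turn [ 0.   -0.06 -0.05] w0.0605 gf0.0 F[-0.2  0.  -0.1]
```

```bash

python3 -m inch '[[0,0,0,0,-0.05,0],[0,0,0,0,0,0],[0,0,0,0,0,0],[0,0,0,0,0,0],[0,0,0,0,0,0]]' -1 15 >/dev/null
python3 -m inch '[[0,0,0,0,0,0],[0,0,0,0,0,0],[0,0,0,0,0,0],[0,0,0,0,0,0],[0,0,0,0,0,0]]' |tail -2
python3 -m inch '[[0,0,-0.3,0,0,0],[0,0,-0.6,0,0,0],[0,0,-0.7,0,0,0],[0,0,-0.6,0,0,0],[0,0,0,0,0,0]]' >/dev/null
python3 -m inch '[[0,0,0,0,0,0],[0,0,0,0,0,0],[0,0,0,0,0,0],[0,0,0,0,0,0],[0,0,0,0,0,0]]' |tail -2
python3 -c "
from h import *
d(.5569,.1467,.13,.134)"
```

```text
width: 0.0272
grip_force: 15.0
width: 0.0271
grip_force: 15.0
t5.72 grasp [0.5169 0.0258 0.1308] yaw 0.128 shift units [ 1.38 -2.87  0.02] turn [-0.    0.01 -0.05] w0.0271 gf15.0 F[-0.7  0.2 -0.6]
```

```bash

python3 -m inch '[[0.3,-0.6,0,0,0,0],[0.36,-0.74,0,0,0,0],[0.36,-0.74,0,0,0,0],[0.36,-0.74,0,0,0,0],[0,0,0,0,0,0]]' >/dev/null
python3 -m inch '[[0,0,0,0,0,0],[0,0,0,0,0,0],[0,0,0,0,0,0],[0,0,0,0,0,0],[0,0,0,0,0,0]]' |tail -2
python3 -c "
from h import *
d(.5569,.1467,.0465,.134)
t=eyes.camera('top');s=eyes.camera('side')
a=cv2.resize(t['pixels'][120:220,150:283],(400,300),interpolation=2);b=cv2.resize(s['pixels'][180:280,130:263],(400,300),interpolation=2)
cv2.imwrite('pics/s2.png',cv2.cvtColor(np.hstack([a,b]),4))"
```

```text
width: 0.0273
grip_force: 15.0
t6.55 grasp [0.5578 0.1435 0.1315] yaw 0.126 shift units [-0.01 -0.08  2.13] turn [ 0.01 -0.   -0.07] w0.0273 gf15.0 F[ 0.1 -0.9  0.2]
```

View pics/s2.png

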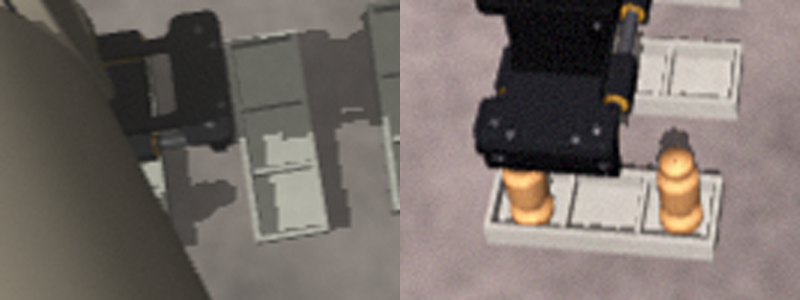

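The top view is blocked by the arm. In the side view the gripper is over the tray, with both standing finials untouched at (530,195) and (680,190). I lower on the numbers.

```bash

python3 -m inch '[[0,-0.08,0.3,0,0,-0.06],[0,0,0.4,0,0,0],[0,0,0.4,0,0,0],[0,0,0.3,0,0,0],[0,0,0,0,0,0]]' >/dev/null
python3 -m inch '[[0,0,0.3,0,0,0],[0,0,0.25,0,0,0],[0,0,0,0,0,0],[0,0,0,0,0,0],[0,0,0,0,0,0]]' >/dev/null
python3 -c "
from h import *
d(.5569,.1467,.045,.134)
s=eyes.camera('side')
cv2.imwrite('pics/s3.png',cv2.cvtColor(cv2.resize(s['pixels'][180:280,130:263],(800,600),interpolation=2),4))"
```

```text
t7.48 grasp [0.5576 0.148  0.0539] yaw 0.135 shift units [-0.02  0.03  0.22] turn [-0.   -0.    0.01] w0.0273 gf15.0 F[-0.1 -0.1  0.1]
```

View pics/s3.png

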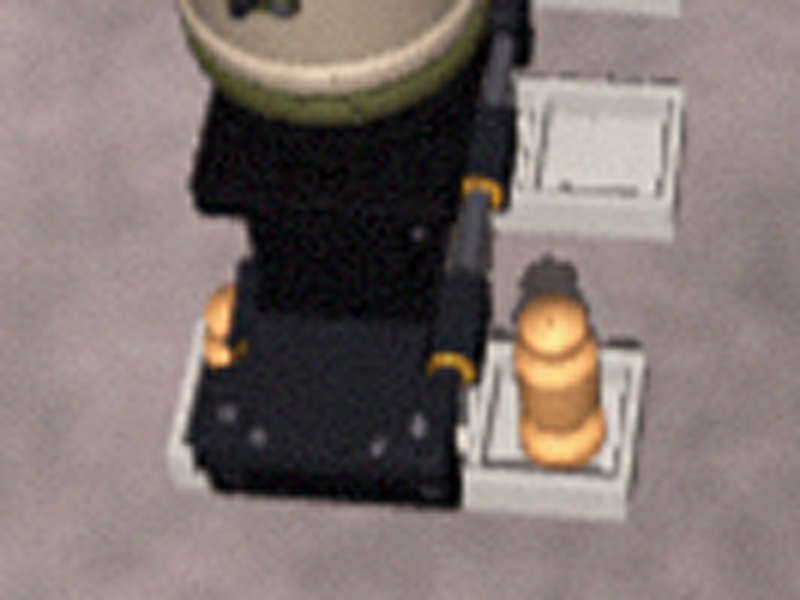

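The gripper is midway between the finials, with both still upright at (215,330) and (560,380). I lower the last 9 mm, release and rise.

```bash

python3 -m inch '[[0,0,0.15,0,0,0],[0,0,0.08,0,0,0],[0,0,0,0,0,0],[0,0,0,0,0,0],[0,0,0,0,0,0]]' >/dev/null
python3 -c "
from h import *
d(.5569,.1467,.045,.134)"
python3 -m inch '[[0,0,0,0,0,0],[0,0,0,0,0,0],[0,0,0,0,0,0],[0,0,0,0,0,0],[0,0,0,0,0,0]]' 0.3 |tail -2
python3 -m inch '[[0,0,-0.2,0,0,0],[0,0,-0.4,0,0,0],[0,0,-0.8,0,0,0],[0,0,-0.8,0,0,0],[0,0,-0.8,0,0,0]]' >/dev/null
python3 -m inch '[[0,0.6,0,0,0,0],[0,0.8,0,0,0,0],[0,0.8,0,0,0,0],[0,0.6,0,0,0,0],[0,0,0,0,0,0]]' 0.8 >/dev/null
python3 -c "
from h import *
d(.5686,.033,.024,.143)
s=eyes.camera('side')
cv2.imwrite('pics/s4.png',cv2.cvtColor(cv2.resize(s['pixels'][130:290,130:343],(800,600),interpolation=2),4))"
```

```text
t7.95 grasp [0.5573 0.1479 0.0443] yaw 0.135 shift units [-0.01  0.03 -0.02] turn [0.   0.   0.01] w0.0270 gf15.0 F[-0.1 -0.1 -0.4]
width: 0.0516
grip_force: 0.0
t9.20 grasp [0.5732 0.0302 0.1647] yaw 0.127 shift units [-0.11 -0.09  3.52] turn [ 0.02 -0.   -0.13] w0.0765 gf0.0 F[ 0.  -0.4 -0.3]
```

View pics/s4.png

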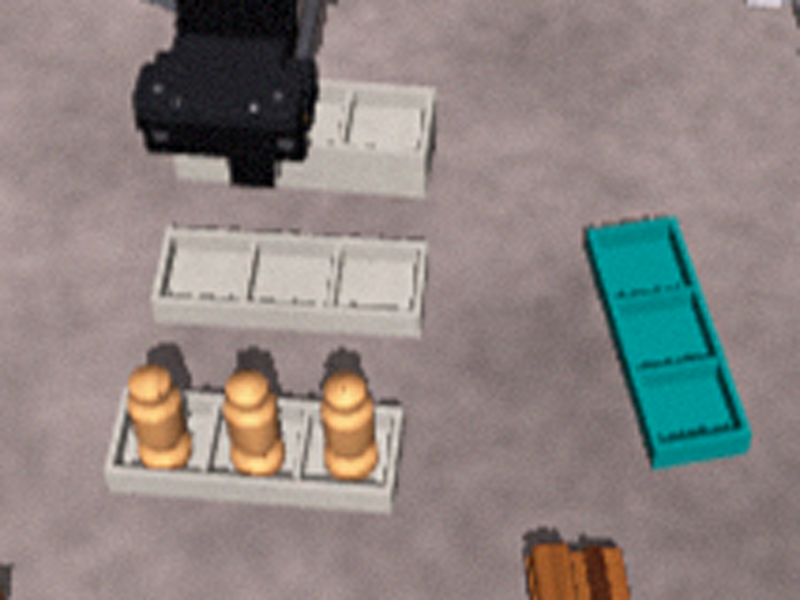

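All three finials now stand in the keep tray, at (160,420), (252,425) and (348,425). The spare tray at (290,280) is empty and where it was. I grip it next.

```bash

python3 -m inch '[[-0.11,-0.09,0.4,0,0,-0.13],[0,0,0.6,0,0,0],[0,0,0.6,0,0,0],[0,0,0.6,0,0,0],[0,0,0.4,0,0,0]]' >/dev/null
python3 -m inch '[[0,0,0,0,0,0],[0,0,0,0,0,0],[0,0,0,0,0,0],[0,0,0,0,0,0],[0,0,0,0,0,0]]' |tail -2
python3 -c "
from h import *
d(.5686,.033,.024,.143)"
```

```text
width: 0.0783
grip_force: 0.0
t10.08 grasp [0.5683 0.0401 0.0617] yaw 0.151 shift units [-0.02  0.18  0.94] turn [ 0.   -0.02  0.06] w0.0783 gf0.0 F[ 0.5  0.5 -0. ]
```

```bash

python3 -m inch '[[0,0.18,0.3,0,0,0.06],[0,0,0.4,0,0,0],[0,0,0.24,0,0,0],[0,0,0,0,0,0],[0,0,0,0,0,0]]' >/dev/null
python3 -c "
from h import *
d(.5686,.033,.024,.143)"
python3 -m inch '[[0,0,0,0,0,0],[0,0,0,0,0,0],[0,0,0,0,0,0],[0,0,0,0,0,0],[0,0,0,0,0,0]]' -1 30 |tail -2
python3 -m inch '[[0,0,0,0,0,0],[0,0,0,0,0,0],[0,0,-0.2,0,0,0],[0,0,-0.4,0,0,0],[0,0,-0.4,0,0,0]]' >/dev/null
python3 -m inch '[[0,0,-0.5,0,0,0],[0,0,-0.6,0,0,0],[0,0,-0.3,0,0,0],[0,0,0,0,0,0],[0,0,0,0,0,0]]' |tail -2
python3 -c "
from h import *
d(.588,-.0714,.12,.12)"
```

```text
t10.50 grasp [0.5682 0.0327 0.0221] yaw 0.143 shift units [ 0.01 -0.01 -0.05] turn [-0.    0.01  0.  ] w0.0784 gf0.0 F[-0.   0.3  1. ]
width: 0.054
grip_force: 30.0
width: 0.0539
grip_force: 30.0
t11.75 grasp [0.5687 0.0325 0.1187] yaw 0.143 shift units [ 0.11  2.64 -0.03] turn [ 0.   -0.01  0.19] w0.0539 gf30.0 F[-0.2  0.1 -2.7]
```

```bash

python3 -m inch '[[0.02,0.5,0,0,0,0.06],[0.03,0.7,0,0,0,0.06],[0.03,0.75,0,0,0,0.05],[0.03,0.69,0,0,0,0],[0,0,0,0,0,0]]' >/dev/null
python3 -m inch '[[0,0,0,0,0,0],[0,0,0,0,0,0],[0,0,0,0,0,0],[0,0,0,0,0,0],[0,0,0,0,0,0]]' |tail -2
python3 -c "
from h import *
d(.588,-.0714,.062,.12)
s=eyes.camera('side');t=eyes.camera('top')
b=cv2.resize(s['pixels'][100:240,140:327],(500,375),interpolation=2);a=cv2.resize(t['pixels'][90:215,220:320],(300,375),interpolation=2)
cv2.imwrite('pics/s5.png',cv2.cvtColor(np.hstack([b,a]),4))"
```

```text
width: 0.0537
grip_force: 30.0
t12.58 grasp [ 0.5868 -0.0704  0.1186] yaw 0.124 shift units [0.03 0.03 1.41] turn [-0.    0.    0.04] w0.0537 gf30.0 F[ 0.8  0.1 -1.5]
```

View pics/s5.png

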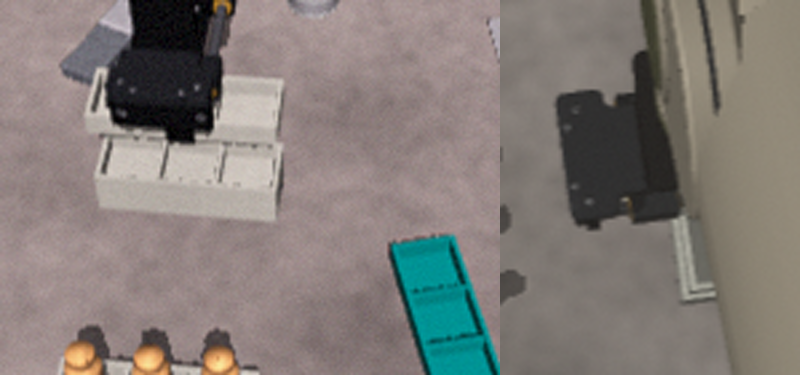

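The tray hangs level above the pile and parallel to it (side crop, about (185,105) over (190,180)). I lower it.

```bash

python3 -m inch '[[0.03,0.03,0.3,0,0,0.03],[0,0,0.4,0,0,0],[0,0,0.4,0,0,0],[0,0,0.2,0,0,0],[0,0,0,0,0,0]]' >/dev/null
python3 -m inch '[[0,0,0.08,0,0,0],[0,0,0,0,0,0],[0,0,0,0,0,0],[0,0,0,0,0,0],[0,0,0,0,0,0]]' |tail -2
python3 -c "
from h import *
d(.588,-.0714,.062,.12)"
```

```text
width: 0.0536
grip_force: 30.0
t13.52 grasp [ 0.5885 -0.0725  0.0641] yaw 0.119 shift units [-0.01 -0.03  0.05] turn [ 0.   -0.01 -0.01] w0.0536 gf30.0 F[-0.2  0.3 -1.4]
```

```bash

python3 -m inch '[[0,0,0.06,0,0,0],[0,0,0,0,0,0],[0,0,0,0,0,0],[0,0,0,0,0,0],[0,0,0,0,0,0]]' >/dev/null
python3 -c "
from h import *
d(.588,-.0714,.062,.12)"
python3 -m inch '[[0,0,0,0,0,0],[0,0,0,0,0,0],[0,0,0,0,0,0],[0,0,0,0,0,0],[0,0,0,0,0,0]]' 0.9 |tail -2
python3 -m inch '[[0,0,-0.2,0,0,0],[0,0,-0.4,0,0,0],[0,0,-0.8,0,0,0],[0,0,-0.8,0,0,0],[0,0,-0.5,0,0,0]]' >/dev/null
python3 -m inch '[[0,0.6,0,0,0,0],[0,0.9,0,0,0,0],[0,0.9,0,0,0,0],[0,0.9,0,0,0,0],[0,0.9,0,0,0,0]]' >/dev/null
python3 -m inch '[[0,0.9,0,0,0,0],[0,0.7,0,0,0,0],[0,0.3,0,0,0,0],[0,0,0,0,0,0],[0,0,0,0,0,0]]' >/dev/null
python3 -c "
from h import *
d(.5366,-.336,.035,.134)
s=eyes.camera('side');t=eyes.camera('top')
b=cv2.resize(s['pixels'][100:280,140:380],(500,375),interpolation=2);a=cv2.resize(t['pixels'][90:215,220:320],(300,375),interpolation=2)
cv2.imwrite('pics/s6.png',cv2.cvtColor(np.hstack([b,a]),4))
hsv=cv2.cvtColor(t['pixels'],cv2.COLOR_RGB2HSV)
m=((hsv[...,1]<45)&(hsv[...,2]>135)).astype(np.uint8);m[:, :160]=0;m[:,330:]=0;m[:100]=0;m[215:]=0
m=cv2.morphologyEx(m,cv2.MORPH_CLOSE,np.ones((3,3)))
for cn in cv2.findContours(m,0,2)[0]:
    if cv2.contourArea(cn)<500: continue
    for z in(.02,.06):
        w=np.float32([onz(t,*p[0],z)[:2] for p in cn]);print(z,cv2.minAreaRect(w))"
```

```text
t13.93 grasp [ 0.5888 -0.0725  0.063 ] yaw 0.119 shift units [-0.02 -0.03  0.02] turn [ 0.01 -0.01 -0.01] w0.0539 gf30.0 F[-6.1  0.8 14.4]
width: 0.0778
grip_force: 0.0
t15.60 grasp [ 0.6174 -0.3142  0.1692] yaw 0.119 shift units [-2.07  0.31  3.35] turn [-0.01 -0.   -0.12] w0.0822 gf0.0 F[ 0.4  1.1 -0.2]
0.02 ((0.5964137315750122, -0.07486055791378021), (0.16223733127117157, 0.06139170378446579), 6.324772834777832)
0.06 ((0.5883504152297974, -0.07193949818611145), (0.1542685627937317, 0.05837627500295639), 6.324773788452148)
```

View pics/s6.png

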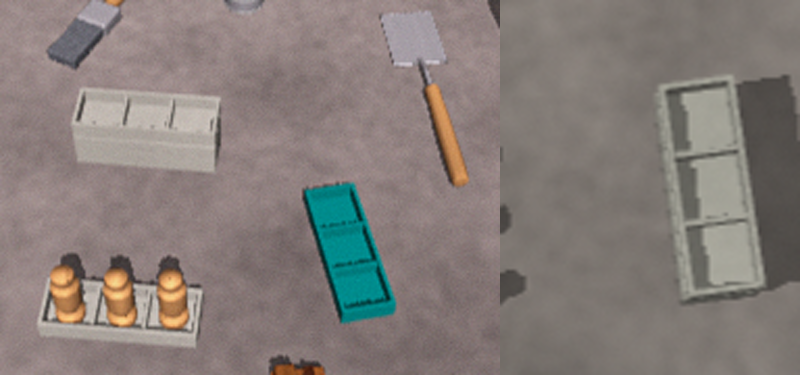

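The emptied tray sits flush on the pile (side crop (148,130)) and the three finials are upright. Tin next.

```bash

python3 -m inch '[[-0.5,0.1,0,0,0,0],[-0.7,0.1,0,0,0,0],[-0.6,0.1,0.3,0,0,-0.1],[-0.27,0.01,0.6,0,0,0],[0,0,0.5,0,0,0]]' 1 >/dev/null
python3 -m inch '[[0,0,0,0,0,0],[0,0,0,0,0,0],[0,0,0,0,0,0],[0,0,0,0,0,0],[0,0,0,0,0,0]]' |tail -2
python3 -c "
from h import *
d(.5366,-.336,.035,.134)
s=eyes.camera('side')
cv2.imwrite('pics/s7.png',cv2.cvtColor(cv2.resize(s['pixels'][30:150,190:350],(640,480),interpolation=2),4))"
```

```text
width: 0.0873
grip_force: 0.0
t16.53 grasp [ 0.5377 -0.3367  0.1145] yaw 0.132 shift units [-0.03 -0.02  1.99] turn [ 0.01 -0.01 -0.01] w0.0873 gf0.0 F[ 0.2  0.4 -1.3]
```

View pics/s7.png

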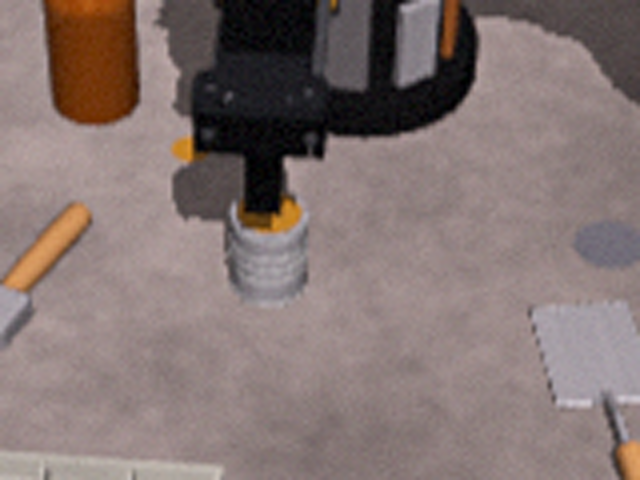

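The gripper is centred over the tin (265,250), with the tool rack about 14 cm off and so clear. I go down and grip.

```bash

python3 -m inch '[[-0.03,-0.02,0.4,0,0,0],[0,0,0.6,0,0,0],[0,0,0.6,0,0,0],[0,0,0.39,0,0,0],[0,0,0,0,0,0]]' >/dev/null
python3 -m inch '[[0,0,0,0,0,0],[0,0,0,0,0,0],[0,0,0,0,0,0],[0,0,0,0,0,0],[0,0,0,0,0,0]]' >/dev/null
python3 -c "
from h import *
d(.5366,-.336,.035,.134)"
python3 -m inch '[[0,0,0,0,0,0],[0,0,0,0,0,0],[0,0,0,0,0,0],[0,0,0,0,0,0],[0,0,0,0,0,0]]' -1 25 |tail -2
python3 -m inch '[[0,0,0,0,0,0],[0,0,0,0,0,0],[0,0,-0.2,0,0,0],[0,0,-0.5,0,0,0],[0,0,-0.7,0,0,0]]' |tail -2
python3 -m inch '[[0,0,-0.8,0,0,0],[0,0,-0.5,0,0,0],[0,0,0,0,0,0],[0,0,0,0,0,0],[0,0,0,0,0,0]]' |tail -2
python3 -c "
from h import *
d(.5725,.0375,.14,.134)"
```

```text
t17.42 grasp [ 0.5358 -0.3366  0.0346] yaw 0.131 shift units [ 0.02 -0.01 -0.01] turn [ 0.01 -0.01 -0.02] w0.0873 gf0.0 F[-0.5 -0.  -0.2]
width: 0.0615
grip_force: 0.0
width: 0.0494
grip_force: 25.0
width: 0.0494
grip_force: 25.0
t18.67 grasp [ 0.5348 -0.3362  0.1408] yaw 0.131 shift units [ 2.16 -9.14  0.02] turn [-0.    0.01 -0.02] w0.0494 gf25.0 F[ 0.3  0.3 -0.5]
```

```bash

python3 -m inch '[[0.1,-0.4,0,0,0,0],[0.17,-0.7,0,0,0,0],[0.17,-0.7,0,0,0,0],[0.17,-0.7,0,0,0,0],[0.17,-0.7,0,0,0,0]]' >/dev/null
python3 -m inch '[[0.17,-0.7,0,0,0,0],[0.17,-0.7,0,0,0,0],[0.17,-0.7,0,0,0,0],[0.17,-0.7,0,0,0,0],[0.17,-0.7,0,0,0,0]]' >/dev/null
python3 -m inch '[[0.17,-0.7,0,0,0,0],[0.17,-0.7,0,0,0,0],[0.17,-0.7,0,0,0,0],[0.12,-0.34,0,0,0,0],[0,0,0,0,0,0]]' >/dev/null
python3 -m inch '[[0,0,0,0,0,0],[0,0,0,0,0,0],[0,0,0,0,0,0],[0,0,0,0,0,0],[0,0,0,0,0,0]]' |tail -2
python3 -c "
from h import *
d(.5725,.0375,.035,.134)
s=eyes.camera('side')
cv2.imwrite('pics/s8.png',cv2.cvtColor(cv2.resize(s['pixels'][130:290,130:343],(640,480),interpolation=2),4))"
```

```text
width: 0.0491
grip_force: 25.0
t20.33 grasp [0.577  0.037  0.1414] yaw 0.130 shift units [-0.11 -0.03  2.66] turn [ 0.    0.   -0.03] w0.0491 gf25.0 F[-0.3 -0.6 -1.2]
```

View pics/s8.png

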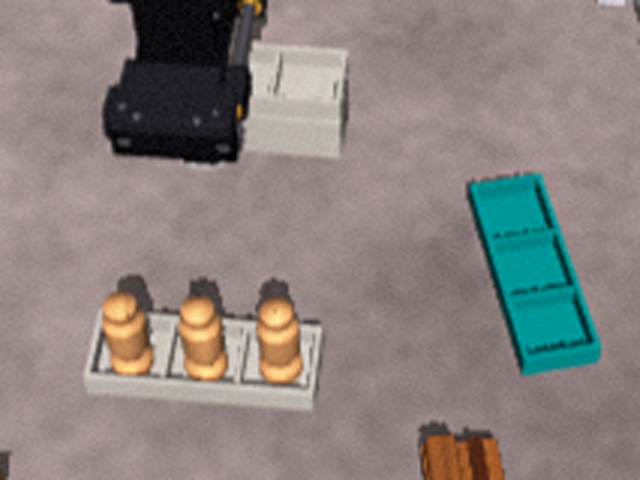

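The tin is held above the gap between filled tray and pile, mostly hidden by the gripper at (175,110). I lower it.

```bash

python3 -m inch '[[-0.11,-0.03,0.4,0,0,0],[0,0,0.7,0,0,0],[0,0,0.7,0,0,0],[0,0,0.4,0,0,0],[0,0,0.2,0,0,0]]' >/dev/null
python3 -m inch '[[0,0,0.13,0,0,0],[0,0,0,0,0,0],[0,0,0,0,0,0],[0,0,0,0,0,0],[0,0,0,0,0,0]]' |tail -2
python3 -c "
from h import *
d(.5725,.0375,.0345,.134)"
```

```text
width: 0.0495
grip_force: 25.0
t21.22 grasp [0.5732 0.0386 0.0414] yaw 0.131 shift units [-0.02  0.02  0.17] turn [ 0.   -0.01 -0.02] w0.0495 gf25.0 F[-0.1  0.4 -1.5]
```

```bash

python3 -m inch '[[0,0,0.08,0,0,0],[0,0,0.04,0,0,0],[0,0,0.03,0,0,0],[0,0,0,0,0,0],[0,0,0,0,0,0]]' >/dev/null
python3 -c "
from h import *
d(.5725,.0375,.0345,.134)"
```

```text
t21.63 grasp [0.5724 0.0386 0.0342] yaw 0.131 shift units [-0.    0.03 -0.01] turn [ 0.    0.   -0.02] w0.0495 gf25.0 F[-0.4 -0.3 -1.1]
```

```bash

python3 -m inch '[[0,0,0.02,0,0,0],[0,0,0,0,0,0],[0,0,0,0,0,0],[0,0,0,0,0,0],[0,0,0,0,0,0]]' >/dev/null
python3 -c "
from h import *
d(.5725,.0375,.0345,.134)"
python3 -m inch '[[0,0,0,0,0,0],[0,0,0,0,0,0],[0,0,0,0,0,0],[0,0,0,0,0,0],[0,0,0,0,0,0]]' 0.8 |tail -2
python3 -m inch '[[0,0,-0.3,0,0,0],[0,0,-0.6,0,0,0],[0,0,-0.8,0,0,0],[0,0,-0.8,0,0,0],[0,0,-0.5,0,0,0]]' >/dev/null
python3 -m inch '[[0,-0.4,0,0,0,0.2],[-0.1,-0.7,0,0,0,0.4],[-0.3,-0.8,0,0,0,0.3],[-0.4,-0.8,0,0,0,0],[-0.4,-0.8,0,0,0,0]]' 0.7 >/dev/null
python3 -m inch '[[-0.4,-0.8,0,0,0,0],[-0.3,-0.8,0,0,0,0],[-0.2,-0.6,0,0,0,0],[0,0,0,0,0,0],[0,0,0,0,0,0]]' >/dev/null
python3 -c "
from h import *
d(.4945,.317,.035,.02)"
```

```text
t22.05 grasp [0.5725 0.0386 0.0336] yaw 0.131 shift units [-0.    0.03 -0.02] turn [ 0.   -0.   -0.02] w0.0492 gf25.0 F[ 0.3 -0.7 -0.3]
width: 0.0738
grip_force: 0.0
t23.72 grasp [0.4773 0.265  0.1544] yaw 0.027 shift units [ 0.46 -1.29  2.99] turn [-0.   -0.01  0.06] w0.0738 gf0.0 F[ 0.1 -0.6  0.4]
```

```bash

python3 -m inch '[[0.2,-0.6,0,0,0,0.06],[0.26,-0.69,0,0,0,0],[0,0,0.3,0,0,0],[0,0,0.3,0,0,0],[0,0,0,0,0,0]]' >/dev/null
python3 -m inch '[[0,0,0,0,0,0],[0,0,0,0,0,0],[0,0,0,0,0,0],[0,0,0,0,0,0],[0,0,0,0,0,0]]' >/dev/null
python3 -c "
from h import *
d(.4945,.317,.035,.02)
s=eyes.camera('side');t=eyes.camera('top')
b=cv2.resize(s['pixels'][240:384,120:280],(400,360),interpolation=2);a=cv2.resize(t['pixels'][90:234,160:320],(400,360),interpolation=2)
cv2.imwrite('pics/s9.png',cv2.cvtColor(np.hstack([b,a]),4))"
```

```text
t24.55 grasp [0.4957 0.3152 0.13  ] yaw 0.016 shift units [-0.03 -0.05  2.38] turn [-0.   -0.01 -0.04] w0.0737 gf0.0 F[ 0.  -0.2  0.7]
```

View pics/s9.png

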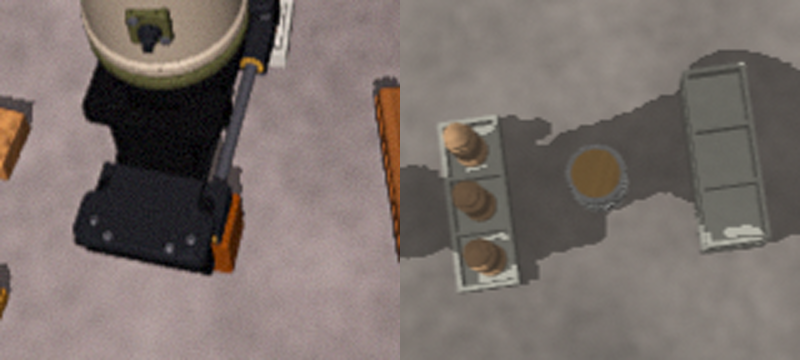

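The tin stands upright between the trays (597,173), and the gripper is over the jar (228,235). I go down and grip.

```bash

python3 -m inch '[[-0.03,-0.05,0.4,0,0,-0.04],[0,0,0.7,0,0,0],[0,0,0.7,0,0,0],[0,0,0.4,0,0,0],[0,0,0.17,0,0,0]]' >/dev/null
python3 -m inch '[[0,0,0,0,0,0],[0,0,0,0,0,0],[0,0,0,0,0,0],[0,0,0,0,0,0],[0,0,0,0,0,0]]' >/dev/null
python3 -c "
from h import *
d(.4945,.317,.035,.02)
print(onz(eyes.camera('top'),238.8,159.2,.058))"
python3 -m inch '[[0,0,0,0,0,0],[0,0,0,0,0,0],[0,0,0,0,0,0],[0,0,0,0,0,0],[0,0,0,0,0,0]]' -1 25 |tail -2
python3 -m inch '[[0,0,0,0,0,0],[0,0,0,0,0,0],[0,0,0,0,0,0],[0,0,0,0,0,0],[0,0,0,0,0,0]]' |tail -2
python3 -m inch '[[0,0,-0.3,0,0,0],[0,0,-0.6,0,0,0],[0,0,-0.8,0,0,0],[0,0,-0.8,0,0,0],[0,0,-0.4,0,0,0]]' >/dev/null
python3 -m inch '[[0,0,0,0,0,0],[0,0,0,0,0,0],[0,0,0,0,0,0],[0,0,0,0,0,0],[0,0,0,0,0,0]]' |tail -2
python3 -c "
from h import *
d(.638,.0466,.15,.13)"
```

```text
t25.48 grasp [0.4947 0.3177 0.0358] yaw 0.021 shift units [-0.01  0.02  0.02] turn [-0.01 -0.01  0.01] w0.0744 gf0.0 F[-0.   0.6  1. ]
[0.5730252  0.03552091 0.058     ]
width: 0.0487
grip_force: 0.0
width: 0.0395
grip_force: 25.0
width: 0.0396
grip_force: 25.0
t27.20 grasp [0.4936 0.3169 0.1495] yaw 0.021 shift units [ 3.47  6.83 -0.01] turn [ 0.01  0.02 -0.91] w0.0396 gf25.0 F[ 0.5  0.7 -1.2]
```

```bash

python3 -m inch '[[0.2,0.4,0,0,0,0],[0.33,0.65,0,0,0,0],[0.33,0.65,0,0,0,0],[0.33,0.65,0,0,0,0],[0.33,0.65,0,0,0,0]]' >/dev/null
python3 -m inch '[[0.33,0.65,0,0,0,0],[0.33,0.65,0,0,0,0],[0.33,0.65,0,0,0,0],[0.33,0.65,0,0,0,0],[0.33,0.65,0,0,0,0]]' >/dev/null
python3 -m inch '[[0.3,0.5,0,0,0,-0.3],[0,0,0,0,0,-0.4],[0,0,0,0,0,-0.2],[0,0,0,0,0,0],[0,0,0,0,0,0]]' >/dev/null
python3 -m inch '[[0,0,0,0,0,0],[0,0,0,0,0,0],[0,0,0,0,0,0],[0,0,0,0,0,0],[0,0,0,0,0,0]]' |tail -2
python3 -c "
from h import *
d(.640,.0445,.0365,.13)"
```

```text
width: 0.0399
grip_force: 25.0
t28.87 grasp [0.6385 0.0505 0.1508] yaw 0.129 shift units [0.02 0.15 2.86] turn [ 0.   -0.   -0.01] w0.0399 gf25.0 F[-0.2 -0.1 -1. ]
```

```bash

python3 -m inch '[[0.02,0.15,0,0,0,0],[0,0,0.4,0,0,0],[0,0,0.7,0,0,0],[0,0,0.7,0,0,0],[0,0,0.4,0,0,0]]' >/dev/null
python3 -m inch '[[0,0,0.3,0,0,0],[0,0,0.2,0,0,0],[0,0,0,0,0,0],[0,0,0,0,0,0],[0,0,0,0,0,0]]' >/dev/null
python3 -c "
from h import *
d(.640,.0445,.0365,.13)"
```

```text
t29.70 grasp [0.6411 0.0446 0.0441] yaw 0.129 shift units [-0.03 -0.    0.19] turn [ 0.   -0.02 -0.01] w0.0398 gf25.0 F[-0.1  0.  -0.9]
```

```bash

python3 -m inch '[[0,0,0.1,0,0,0],[0,0,0.06,0,0,0],[0,0,0.03,0,0,0],[0,0,0,0,0,0],[0,0,0,0,0,0]]' >/dev/null
python3 -m inch '[[0,0,0.02,0,0,0],[0,0,0,0,0,0],[0,0,0,0,0,0],[0,0,0,0,0,0],[0,0,0,0,0,0]]' >/dev/null
python3 -c "
from h import *
d(.640,.0445,.0358,.13)"
```

```text
t30.53 grasp [0.6404 0.0445 0.0347] yaw 0.129 shift units [-0.01 -0.   -0.03] turn [ 0.   -0.   -0.01] w0.0395 gf25.0 F[-1.  -0.8  4. ]
```

In contact at about 4 N. I release, rise and swing aside to check.

```bash

python3 -m inch '[[0,0,0,0,0,0],[0,0,0,0,0,0],[0,0,0,0,0,0],[0,0,0,0,0,0],[0,0,0,0,0,0]]' 0.6 |tail -2
python3 -m inch '[[0,0,-0.2,0,0,0],[0,0,-0.5,0,0,0],[0,0,-0.8,0,0,0],[0,0,-0.8,0,0,0],[0,0,-0.8,0,0,0]]' >/dev/null
python3 -m inch '[[0,0.5,-0.5,0,0,0],[0,0.8,0,0,0,0],[-0.1,0.9,0,0,0,0],[-0.2,0.9,0,0,0,0],[-0.2,0.9,0,0,0,0]]' >/dev/null
python3 -m inch '[[-0.2,0.9,0,0,0,0],[-0.2,0.7,0,0,0,0],[0,0.3,0,0,0,0],[0,0,0,0,0,0],[0,0,0,0,0,0]]' >/dev/null
python3 -c "
from h import *
d(0,0,0)
s=eyes.camera('side');t=eyes.camera('top')
b=cv2.resize(s['pixels'][130:274,140:300],(400,360),interpolation=2);a=cv2.resize(t['pixels'][90:234,160:320],(400,360),interpolation=2)
cv2.imwrite('pics/s10.png',cv2.cvtColor(np.hstack([b,a]),4))"
```

```text
width: 0.0642
grip_force: 0.0
t32.20 grasp [ 0.6349 -0.194   0.1787] yaw 0.128 shift units [-15.12  -6.84   4.46] turn [-0. -0.  0.] w0.0693 gf0.0 F[0.7 1.  0.1]
```

View pics/s10.png

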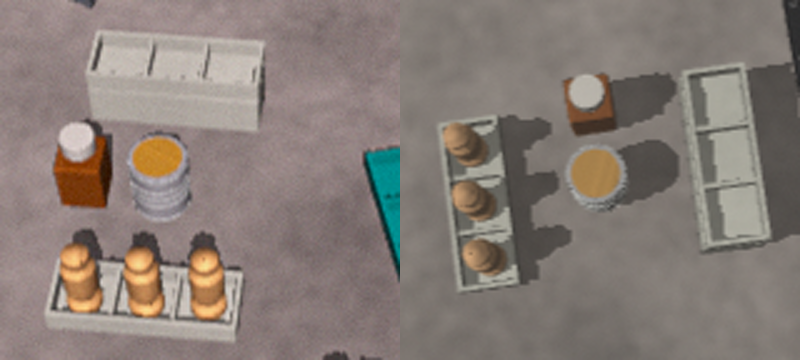

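Everything is in place. In the top crop, on the right, the jar is at (587,92), upright behind the tin at (597,172) with a clear gap. The three finials are upright and the tray is square on the pile.

```bash
python3 -c "
from bench import job
print(job.close_job())"
```

```text
the job is handed in; nothing more can be done
None
```

The job is handed in at about 32 s: three finials upright in the filled tray, the emptied tray square on the pile, the tin midway between them and the jar about 2 cm behind it; the interface gave no verdict.

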